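# Load the strap fixture and present the bus strap above it

## Robot

A 7-joint arm with a two-finger parallel gripper is mounted at the origin on a cart in front of the work surface, level with it; the furniture and walls round the work are solid. World frame = base frame: x ahead of the robot, y to its left, z up, the work surface at z = 0. Lengths are in m, angles in rad, forces in N, time in s.
With the tool pointing down it reaches from about 0.4 to 0.925 m from the base axis. Payload 5.6 kg.
Tool frame: the origin (TCP) lies between the finger pads; the fingertips stand 19 mm ahead of it and the grasp point (between the pads) is the TCP (tip_extent is the distance from the TCP to the fingertips, in m); z points along the fingers, y is the direction in which the jaws open and shut (so a half turn about z gives the same grasp; the last joint's range is limited). The gripper opens to 85 mm and grips with 20 to 120 N. Pads are 22 mm wide; open, the fingers measure 114 mm over their backs; the gripper's body (76 mm by 85 mm) begins 54 mm behind the grasp point. The pads swing forward as they close: fully open they stand 13 mm farther back than shut.
Start: joints at [-1.328, 0.468, -0.012, 1.603, 0.006, 1.071, -0.056], TCP at [0.183, 0.624, 0.214] pointing down, gripper open.
Joint ranges: [-2.53, 2.53], [-0.31, 2.02], [-1.57, 1.55], [0.28, 2.44], [-1.29, 4.43], [0.15, 1.84], [-2.92, 2.92]. Speed limits (rad/s): [2.57, 2.57, 3.14, 3.14, 3.14, 3.14, 3.14].

## Interface

Orientations are given as [roll, pitch, yaw] about the fixed x, y, z axes, in that order (R = Rz(yaw) Ry(pitch) Rx(roll)).
In Python, from station import observe, get_image, job_done, tip_extent gives the robot as it stands.
- The arm moves only by the tool jog_arm, never from a script. Its argument "commands" is a list of rows, each a list of 7 numbers: the shift along the tool's x, y, z in m, then the turn, a rotation vector about the tool's x, y, z in rad, then the closure, from -1 (fully open) to 1 (shut). A call has 1 to 10 rows; each row shifts and turns the pose as measured when the row begins, along the tool's axes as they then stand; what a row does not reach is not made up. A row lasts 1/8 s, in which the tool goes at most 62.5 mm and 10.7 degrees, less where a joint would pass 70% of its speed; a pose out of reach is approached as far as the arm can. A call is refused whole if a number of a shift passes 0.0625 or a number of a turn 0.188, either way. A call with a gripper value outside its range is refused whole. The fingers move at their own pace and stop on an object; "grip_force" is the grip in N (left out, the last holds). Time passes only in rows, so rows that do not move let the fingers close. It gives the time, the measured TCP pose, the force and the opening at its end, in the units of the state.
- observe(): the state, without advancing time (a new reading comes with each control period).
- get_image(name): name is "scene" or "top" or "wrist"; returns a dict with "img" (480x640x3 uint8, blue, green, red), "fov_y" (degrees; the focal length in pixels is half the picture's height over the tangent of half this angle, whatever the lens; pixels are square), "cx", "cy" (the principal point, pixels), "k1" (the pictures are not rectified: a ray, as slopes to the right and down, at radius r is drawn at 1 + k1 r^2 times it, then the intrinsics apply), "rvec" (rotation vector, rad) and "tvec" (3), from world to camera coordinates, as OpenCV has them; the wrist camera has in their place "T_tool_cam" (4x4, takes a point from camera to tool coordinates, whose origin is the TCP and whose axes are the flange's). Camera axes: x right, y down, z forward; pixel columns grow to the right and rows downward; lengths in m; the calibration is good to about 2 mm. A picture is of the moment at which its call begins: read the wrist's pose just before it. There is no depth.
- job_done(): hands the job in, once; it reports no verdict.
The state is a dict: "time": time; "joint_positions": joint angles; "joint_vel": joint speeds; "joint_efforts": joint torques, N m; "position": TCP position; "tcp_rot": TCP orientation; "force": force on the tool from outside, world axes, zero at the start; "moment": the same for the moment, N m; "gripper_width": opening from 0.0 (shut) to 1.0 (fully open).
Only numpy, scipy, OpenCV 4.12 (cv2) and the standard library are available. Lean on these libraries where they do the work, as an engineer would, in place of code of your own. Each camera call takes 0.05 s, during which the arm holds its last target. There are 200 camera calls.

## Task

Seat the grey jig block flat and square, fully home, in the pocket of the strap fixture and let go of it. Then pick up the longer of the two brass bus straps, carry it over the yellow guard without letting it touch the fixture or the block, and finish still holding it level and steady about a centimetre above the seated block, centred on it and lined up so that the strap's two ends are over the two brass pillars, so that the fit can be checked before it is lowered. Leave everything else on the bench where it is.

Things in the scene. Friction and masses are not known exactly. Their poses are not given: they have to be found in the camera images.
- pocket (a point): Centre of the floor of the fixture's aluminium-walled pocket, 6 mm above the worktop, z up. Pocket inside: 49 mm (x) by 74 mm (y). Walls 8 mm thick, 10 mm high above the floor, the upper 4 mm sloped 45 degrees as lead-in; the two walls facing along x are open over the middle 46 mm for the fingers. Fixed to the worktop; place and yaw vary.
- block_mid (a point): Centre (half-way up) of the loose grey jig block, 45 mm (x) by 70 mm (y) by 35 mm (z) high, with two small holes in its top; it lies flat on the worktop beyond the fixture. Seated, its y axis is parallel to the pocket's y axis, either way round, and this point is 17.5 mm above the pocket floor.
- strap_mid (a point): Centre of the loose LONG brass bus strap, 120 mm along its y axis, 14 mm along x: a flat bar 3 mm thick with a raised boss in its middle, 14 mm (x) by 16 mm (y), its top 11 mm above the underside. Grasp it by the boss across x. This point is 5.5 mm above its underside. It lies flat on the worktop to the left of the fixture; either end may go over either pillar.
- post (a point): Foot of the tall square blue machine post that stands on the bench, fixed, far higher than the arm works: this point is the centre of its front face's foot, and the post with its foot plate lies within 65 mm either side in y and from here 140 mm away from the robot. The straps lie in front of it; swing round in front of it, never through.
- strap_short: The SHORT brass bus strap, same shape but 90 mm long; origin at the centre of its underside. Not wanted: leave it. The two straps may have changed places.
- block: The same jig block; origin at the centre of its underside.
- strap_long: The same long strap; origin at the centre of its underside.
- fixture: The fixture, fixed; origin on the worktop 6 mm under the pocket floor's centre, same axes. Base plate 6 mm thick, 104 mm in x, y -75 to +125 mm. Two brass pillars, 12 mm diameter, at x = 0, y = +53.5 and -53.5 mm; tops at 41 mm, level with the seated block's top. Yellow sheet guard at y = +116 mm, 130 mm long in x, 3 mm thick, top 55 mm above the worktop.
- mallet: Rubber mallet lying on the right, 239 x 96 x 59 mm; bystander. Origin under its centre.
- pliers: Red-handled pliers, 166 x 54 x 14 mm, behind left; bystander. Origin under their centre.
- tin: Blue tin with a pale lid, 75 mm across, 50 mm high; bystander. Origin under its centre.
- oil_bottle: Amber oil bottle with a red nozzle, 58 mm across, 153 mm high; bystander. Origin under its centre.
- red_cap: Small red terminal cap, 26 mm across, 22 mm high; bystander. Origin under its centre.
There are look-alikes about, which are no part of the job. There is more than one size of the block; the job needs the smaller.

How it is judged:
On the way, in this order (a step that is already met when the one before it is completed fails the run):
1. The jig block is seated flat and square in the pocket and let go (horizontal distance between block_mid and pocket below 0.005 m and z of block_mid in the frame of pocket between 0.0155 and 0.0195 m and angle between block_mid's own z axis and vertical below 0.05 rad and angle between the y axis of block_mid and the y axis of pocket, either way round below 0.09 rad and contact force between the fingers and block below 0.2 N and linear speed of block below 0.01 m/s), for 0.2 s.
2. The long strap is lifted clear of the worktop in the fingers (height (world z) of strap_mid above 0.03 m and contact force between the fingers and strap_long above 1 N), for 0.2 s.
At the end, for the whole second after the job is handed in: Block seated on the pocket floor (2 mm; 5 mm off centre, 5 degrees) and let go. Long strap held still in the fingers, touching neither block nor fixture: underside 4 to 16 mm above the block, centre within 7 mm of the pocket's, length and level within 0.12 rad. Bystanders within 30 mm (horizontal distance between block_mid and pocket below 0.005 m and z of block_mid in the frame of pocket between 0.0155 and 0.0195 m and angle between block_mid's own z axis and vertical below 0.05 rad and angle between the y axis of block_mid and the y axis of pocket, either way round below 0.09 rad and contact force between the fingers and block below 0.2 N and z of strap_mid in the frame of pocket between 0.0445 and 0.0565 m and horizontal distance between strap_mid and pocket below 0.007 m and angle between the y axis of strap_mid and the y axis of pocket, either way round below 0.12 rad and angle between strap_mid's own z axis and vertical below 0.12 rad and contact force between the fingers and strap_long above 1 N and contact force between strap_long and block below 0.1 N and contact force between strap_long and fixture below 0.1 N and linear speed of strap_long below 0.02 m/s and distance of each of strap_short, mallet, pliers, tin, oil_bottle, red_cap from where it was at the start of the episode below 0.03 m); the arm keeps its last pose, push and grip.
It fails at once if The long strap touches the fixture, its guard or the seated block (over 0.5 N) (contact force between strap_long and fixture above 0.5 N or contact force between strap_long and block above 0.5 N).
It fails at once if A bystander or the short strap is moved by more than 30 mm (distance of any of strap_short, mallet, pliers, tin, oil_bottle, red_cap from where it was at the start of the episode above 0.03 m).
It also fails if it takes over 69 s, if anything falls off the work surface, if the arm or the gripper's body presses on something with over 40 N, if the wrist force passes 120 N, or if a joint passes its speed limit or range.

## Working session

There is one attempt and no reset: what is moved stays moved. The work goes in short steps, Python scripts to look and compute and a tool call to move; the robot and the scene stay as the last step left them, time stands still between calls to the robot, and variables do not carry over. Pictures are saved under pics/ and viewed, about 8 in all and at most 12, crops included, and the job is handed in when it is done.

Besides the shell and the picture viewer there is one more tool, called after ">>>" by a JSON object that holds its "name" and its "arguments". jog_arm: Moves the arm, as the interface text tells. Its arguments: {"type":"object","properties":{"commands":{"type":"array"},"grip_force":{"type":"number"}},"required":["commands"]}

```bash
mkdir -p pics; ls; cat > h.py <<'E'
import numpy as np, cv2
from station import observe, get_image, job_done, tip_extent
from scipy.spatial.transform import Rotation as R
def cam(name):
    s=observe(); g=get_image(name)
    if 'T_tool_cam' in g:
        T=np.eye(4); T[:3,:3]=R.from_euler('xyz',s['tcp_rot']).as_matrix(); T[:3,3]=s['position']
        W=T@np.array(g['T_tool_cam'])
    else:
        M=np.eye(4); M[:3,:3]=cv2.Rodrigues(np.array(g['rvec'],float))[0]; M[:3,3]=np.ravel(g['tvec']); W=np.linalg.inv(M)
    g['W']=W; g['f']=240/np.tan(np.radians(g['fov_y'])/2); return g
def ray(g,px):
    px=np.atleast_2d(px).astype(float); d=(px-[g['cx'],g['cy']])/g['f']; u=d.copy()
    for _ in range(20): u=d/(1+g['k1']*(u**2).sum(1,keepdims=True))
    return np.c_[u,np.ones(len(u))]@g['W'][:3,:3].T
def onz(g,px,z):
    r=ray(g,px); o=g['W'][:3,3]; return o+r*((z-o[2])/r[:,2])[:,None]
def proj(g,P):
    c=(np.atleast_2d(P)-g['W'][:3,3])@g['W'][:3,:3]; u=c[:,:2]/c[:,2:]
    return u*(1+g['k1']*(u**2).sum(1,keepdims=True))*g['f']+[g['cx'],g['cy']]
def save(n,im): cv2.imwrite('pics/'+n+'.png',im)
E
python3 - <<'E'
from h import *
s=observe(); print(s)
print(tip_extent if not callable(tip_extent) else tip_extent())
for n in('top','scene','wrist'):
    g=cam(n); save(n,g['img']); print(n,g['W'].round(3).tolist(),g['f'],g['k1'])
E
```

```text
pics
{'time': 0.0, 'joint_positions': array([-1.32801183,  0.46842247, -0.01159881,  1.60367291,  0.00599387,
        1.07140389, -0.05625631]), 'joint_vel': array([ 0.00089405, -0.0021785 , -0.00157305, -0.00110147, -0.00029898,
        0.00218846,  0.00042305]), 'joint_efforts': array([ 3.96147871e-04, -5.32388163e+01,  2.14569265e-02, -2.51303637e+01,
        1.13730010e-02,  7.90433813e-03,  3.28665990e-06]), 'position': array([0.18313669, 0.62302024, 0.21308857]), 'tcp_rot': array([-3.13972473e+00,  1.25168591e-04,  2.85578173e+00]), 'force': array([-0.47847708,  0.39613174,  0.08995988]), 'moment': array([ 0.02366818,  0.03238904, -0.01134104]), 'gripper_width': 0.999853703792155}
0.019
top [[-0.017, -0.993, 0.116, 0.472], [-0.999, 0.02, 0.029, -0.138], [-0.032, -0.115, -0.993, 0.92], [0.0, 0.0, 0.0, 1.0]] 447.05271565300427 -0.036228645581817855
scene [[-0.869, -0.324, 0.375, 0.176], [-0.495, 0.597, -0.631, 0.567], [-0.019, -0.734, -0.679, 0.779], [0.0, 0.0, 0.0, 1.0]] 556.2039236569422 -0.06693518375011932
wrist [[0.282, 0.909, 0.308, 0.105], [0.96, -0.266, -0.092, 0.648], [-0.002, 0.321, -0.947, 0.373], [0.0, 0.0, 0.0, 1.0]] 384.41104617720697 -0.06727905380083123
```

View pics/top.png

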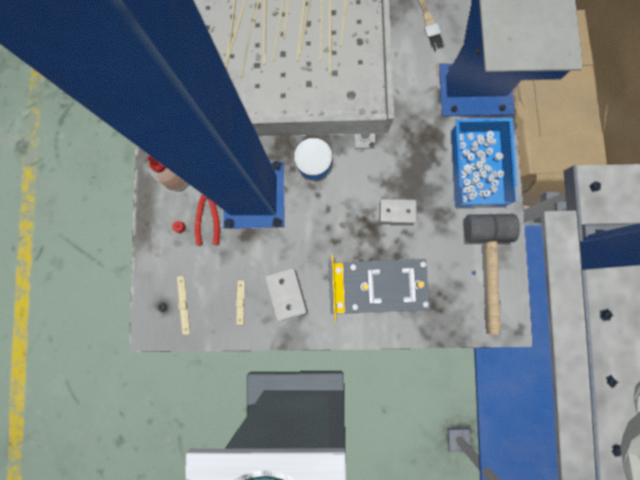

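View pics/scene.png

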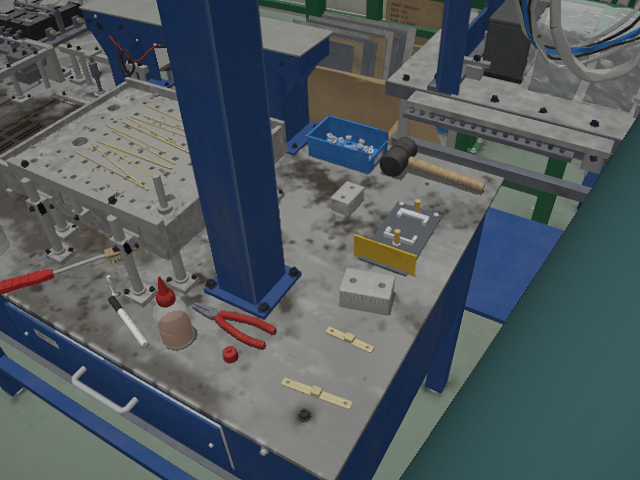

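The top view shows:
- **Blocks:** a small grey block with two holes at (398,211) and a bigger one at (285,294). The small one, beyond the fixture, is the job's.
- **Straps:** one at (183,305), about 57 px long, and one at (240,302), about 44 px. The first fits the long strap.
- **Fixture and post:** the fixture is at about (390,286) with its guard at (338,288). The post foot is at (255,208).

I'll check these in an enlarged crop with rough measurements.

```bash
cat > m.py <<'E'
from h import *
g=cam('top'); im=g['img']; hsv=cv2.cvtColor(im,cv2.COLOR_BGR2HSV)
def rect(mask,box,z,amin=30):
    x0,y0,x1,y1=box; m=np.zeros_like(mask); m[y0:y1,x0:x1]=mask[y0:y1,x0:x1]
    cs=cv2.findContours(m,cv2.RETR_EXTERNAL,cv2.CHAIN_APPROX_NONE)[0]
    for c in cs:
        if cv2.contourArea(c)<amin: continue
        P=onz(g,c.reshape(-1,2),z); r=cv2.minAreaRect((P[:,:2]*1000).astype(np.float32))
        print(box,'px',cv2.minAreaRect(c)[0],'mm',np.round(r[0],1),np.round(r[1],1),round(r[2],1))
brass=cv2.inRange(hsv,(15,50,120),(35,255,255))
print('straps');rect(brass,(165,260,260,345),.003)
print('pillars');rect(brass,(350,270,440,300),.041,8)
print('guard');rect(brass,(325,245,347,330),.055)
big=cv2.resize(im[180:350,160:440],None,fx=2.8,fy=2.8,interpolation=cv2.INTER_CUBIC); save('crop1',big)
print('post',onz(g,[[225,228],[285,225]],0.01).round(3))
print('blk px', hsv[211,398],hsv[205,370],hsv[286,390],hsv[270,405])
E
python3 m.py
```

```text
straps
(165, 260, 260, 345) px (240.0, 302.5) mm [448.1  47.8] [87.3 12.4] 0.0
(165, 260, 260, 345) px (182.5148468017578, 304.6485290527344) mm [445.4 167.1] [117.3  15.1] 6.6
pillars
(350, 270, 440, 300) px (365.5, 286.5) mm [ 476.  -206.2] [9.8 9.7] 89.0
(350, 270, 440, 300) px (420.25, 284.2500305175781) mm [ 478.4 -312.7] [12.2 13.9] 43.3
guard
(325, 245, 347, 330) px (338.0554504394531, 287.3310241699219) mm [ 475.8 -152.4] [128.3  23.2] 1.2
post [[ 0.601  0.078  0.01 ]
 [ 0.605 -0.047  0.01 ]]
blk px [ 45   3 200] [ 75   6 169] [106  28 135] [113  10 240]
```

View pics/crop1.png

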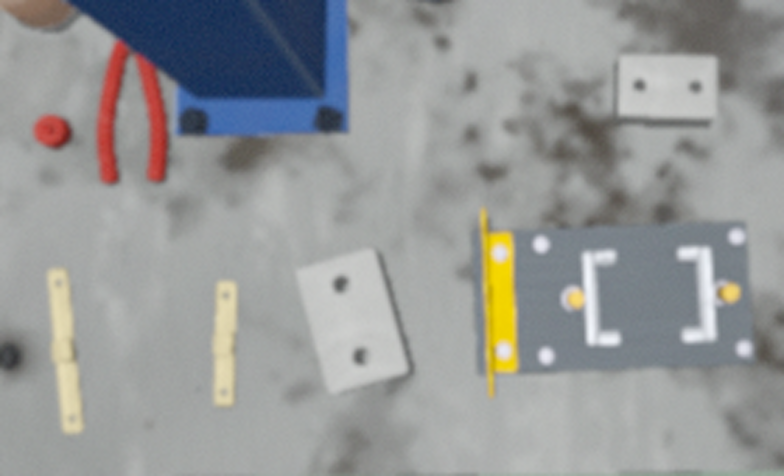

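The crop confirms the picks. The strap at (183,305) measures 117 mm, against 87 mm for the one at (240,302), so it is the long strap. The block at (398,211) is clearly the smaller one. The pocket is near (0.477,-0.260) and the post front is at x≈0.60. I'll swing in front of the post and turn the jaws along world x.

>>> {"name": "jog_arm", "arguments": {"commands": [[-0.043,-0.043,0,0,0,0,-1],[-0.043,-0.043,0,0,0,0,-1],[-0.043,-0.043,0,0,0,0,-1],[-0.043,-0.043,0,0,0,0,-1],[-0.043,-0.043,0,0,0,0,-1],[-0.043,-0.043,0,0,0,0,-1],[0,0,0,0,0,0.18,-1],[0,0,0,0,0,0.18,-1],[0,0,0,0,0,0.18,-1],[0,0,0,0,0,0.18,-1]], "grip_force": 40}}

```text
time: 1.45
position: [0.3631, 0.2921, 0.2123]
tcp_rot: [-3.141, 0.0, 2.116]
force: [0.4, 0.4, 0.4]
gripper_width: 1.003
```

```bash
python3 - <<'E'
from h import *
s=observe();print(s['time'],s['position'],s['tcp_rot'],s['joint_positions'].round(2))
g=cam('top'); im=g['img']; 
for box,z in (((372,193,424,230),.035),):
    x0,y0,x1,y1=box; c=im[y0:y1,x0:x1]; gray=cv2.cvtColor(c,cv2.COLOR_BGR2GRAY)
    m=cv2.inRange(gray,188,255); m=cv2.morphologyEx(m,cv2.MORPH_CLOSE,np.ones((5,5)))
    for k in cv2.findContours(m,cv2.RETR_EXTERNAL,cv2.CHAIN_APPROX_NONE)[0]:
        if cv2.contourArea(k)<150: continue
        p=k.reshape(-1,2)+[x0,y0]; r=cv2.minAreaRect((onz(g,p,z)[:,:2]*1000).astype(np.float32)); print(r)
        save('m',m)
E
```

```text
1.45 [0.36313223 0.29211293 0.21229177] [-3.14126132e+00  6.79733267e-06  2.11630668e+00] [-0.94  0.15  0.21  2.05 -0.04  0.94 -0.16]
((626.9468383789062, -274.9819030761719), (66.33627319335938, 40.57698440551758), 88.7329330444336)
```

>>> {"name": "jog_arm", "arguments": {"commands": [[0,0,0,0,0,0.182,-1],[0,0,0,0,0,0.182,-1],[0,0,0,0,0,0.182,-1],[-0.056,0.025,0,0,0,0,-1],[-0.056,0.025,0,0,0,0,-1],[-0.056,0.025,0,0,0,0,-1],[-0.06,0,0,0,0,0,-1],[-0.06,0,0,0,0,0,-1],[-0.06,0,0,0,0,0,-1],[-0.06,0,0,0,0,0,-1]]}}

```text
time: 2.75
position: [0.4432, -0.1225, 0.2131]
tcp_rot: [3.136, -0.002, 1.596]
force: [0.6, -0.3, 0.4]
gripper_width: 1.004
```

>>> {"name": "jog_arm", "arguments": {"commands": [[-0.06,0,0,0,0,0,-1],[-0.06,0,0,0,0,0,-1],[-0.04,0.03,0,0,0,0,-1],[0,0,0,0,0,0,-1]]}}

```text
time: 3.25
position: [0.4769, -0.2912, 0.2135]
tcp_rot: [3.135, 0.0, 1.601]
force: [-0.7, 0.9, -0.3]
gripper_width: 0.998
```

```bash
python3 - <<'E'
from h import *
s=observe();print(s['time'],s['position'],s['tcp_rot'],s['joint_positions'].round(2))
g=cam('wrist'); save('w2',g['img']); print(proj(g,[[.627,-.275,.035],[.477,-.26,.006]]),g['W'][:3,3])
E
```

```text
3.25 [ 0.47686467 -0.29121646  0.21347903] [3.13463474e+00 2.04893588e-04 1.60128565e+00] [-0.07  0.36  0.7   1.87 -0.28  1.01  0.78]
[[482.00541646 200.51375031]
 [317.47178827 173.57090957]] [ 0.47396139 -0.20748381  0.37362978]
```

View pics/w2.png

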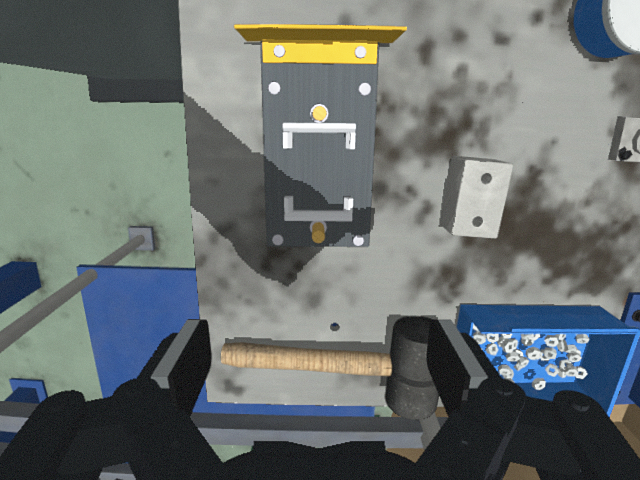

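The wrist picture shows the small block's top with holes at (486,178) and (478,221). The pillars are at (319,113) and (318,230), with the pocket walls between them and the guard at the top, and the mallet is near (330,365). The block agrees with the top view. I'll refine by holes, pillars and wall edges.

```bash
cat > w.py <<'E'
from h import *
g=cam('wrist'); im=g['img']; hsv=cv2.cvtColor(im,cv2.COLOR_BGR2HSV); gray=hsv[:,:,2]
def blobs(m,box,amin,amax):
    x0,y0,x1,y1=box; n,l,st,c=cv2.connectedComponentsWithStats(m[y0:y1,x0:x1]); 
    return [(c[i]+[x0,y0],st[i]) for i in range(1,n) if amin<st[i][4]<amax]
E
python3 - <<'E'
from w import *
h=[b[0] for b in blobs(cv2.inRange(gray,0,110),(456,160,512,236),15,300)]; print('holes',h)
if len(h)==2:
    P=onz(g,h,.035); print(P.round(4),P.mean(0).round(4)); d=P[0]-P[1]; print('yaw',np.degrees(np.arctan2(-d[0],d[1])))
top=cv2.inRange(gray,185,255)
for c,st in blobs(top,(452,150,520,245),800,9999):
    m=np.zeros_like(top); m[150:245,452:520]=top[150:245,452:520]
    k=max(cv2.findContours(m,0,1)[0],key=cv2.contourArea).reshape(-1,2)
    print(cv2.minAreaRect((onz(g,k,.035)[:,:2]*1000).astype(np.float32)))
p=[b for b in blobs(cv2.inRange(hsv,(12,90,70),(35,255,255)),(300,95,340,250),30,600)];print(p)
P=onz(g,[p[0][0],p[-1][0]],.041);print(P.round(4),P.mean(0).round(4)); d=P[0]-P[1];print('fix yaw',np.degrees(np.arctan2(-d[0],d[1])))
c=cv2.resize(im[90:255,250:390],None,fx=3.6,fy=3.6,interpolation=cv2.INTER_CUBIC);save('c2',c)
E
```

```text
holes [array([495.33333333, 162.5       ]), array([487.29333333, 179.56      ]), array([506.94594595, 220.75337838]), array([478.47058824, 222.92647059])]
((626.3865356445312, -274.44000244140625), (68.91480255126953, 43.94984817504883), 87.1812744140625)
[(array([320.62820513, 115.07051282]), array([ 14,  13,  14,  15, 156], dtype=int32)), (array([319.22026432, 234.30837004]), array([ 13, 129,  13,  21, 227], dtype=int32))]
[[ 0.4764 -0.2051  0.041 ]
 [ 0.4785 -0.308   0.041 ]] [ 0.4775 -0.2565  0.041 ]
fix yaw 1.149357983401547
```

View pics/c2.png

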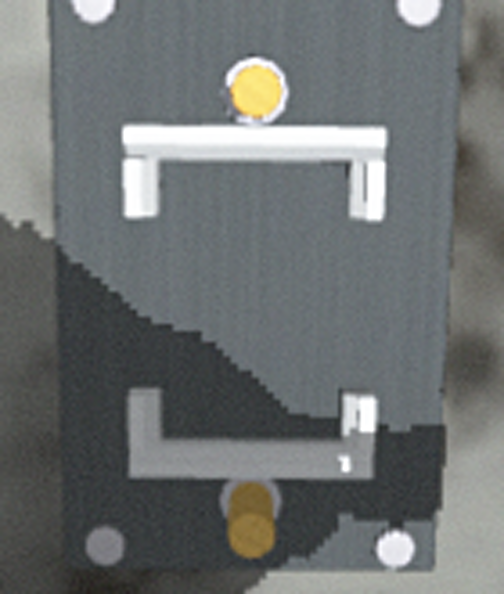

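Findings:
- **Pocket:** about (0.4775,-0.2585), yaw about +1.2°, from the pillar tops with their centres read off the crop.
- **Block:** (0.6264,-0.2745), yaw about -2.5°, size 69 x 44 mm, so it is the smaller one.

Next I'll move over it and lower part-way.

>>> {"name": "jog_arm", "arguments": {"commands": [[0.004,0.05,0,0,0,0,-1],[0.004,0.05,0,0,0,0,-1],[0.004,0.05,0,0.007,0,0.07,-1],[0,0,0.05,0,0,0,-1],[0,0,0.05,0,0,0,-1],[0,0,0,0,0,0,-1]]}}

```text
time: 4.1
position: [0.6288, -0.2581, 0.1143]
tcp_rot: [3.14, -0.012, 1.547]
force: [1.0, -0.3, 0.4]
gripper_width: 0.998
```

```bash
python3 - <<'E'
from w import *
s=observe();print(s['position'],s['tcp_rot'],s['joint_positions'].round(2))
c=np.array([[.6264,-.2745,.035]])
print(proj(g,c)); save('w3',im)
x,y=proj(g,c)[0].astype(int); 
top=cv2.inRange(gray,185,255); x0,y0=max(x-130,0),max(y-130,0)
m=np.zeros_like(top); m[y0:y+130,x0:x+130]=top[y0:y+130,x0:x+130]
m=cv2.morphologyEx(m,cv2.MORPH_OPEN,np.ones((5,5)))
k=max(cv2.findContours(m,0,1)[0],key=cv2.contourArea).reshape(-1,2)
print(cv2.boundingRect(k),cv2.minAreaRect((onz(g,k,.035)[:,:2]*1000).astype(np.float32)))
E
```

```text
[ 0.63040723 -0.25936977  0.11709493] [ 3.13546354 -0.01022494  1.54678942] [-0.06  0.68  0.6   1.63 -0.46  0.98  0.68]
[[314.37094531 273.5507771 ]]
(338, 225, 12, 13) ((646.1464233398438, -245.16763305664062), (8.212023735046387, 7.181171417236328), 89.53831481933594)
```

View pics/w3.png

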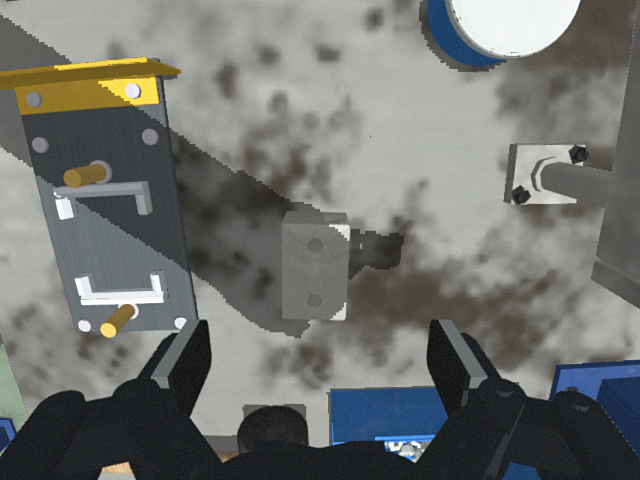

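The block now sits in the shadow, with holes at (315,246) and (314,301). Their midpoint (314.7,273.5) matches the prediction of (314.4,273.5). I'll descend.

>>> {"name": "jog_arm", "arguments": {"commands": [[-0.015,-0.0035,0,0.006,-0.01,0,-1],[0,0,0.04,0,0,0,-1],[0,0,0.035,0,0,0,-1],[0,0,0,0,0,0,-1]]}}

```text
time: 4.65
position: [0.6313, -0.2809, 0.0528]
tcp_rot: [3.126, 0.007, 1.547]
force: [-0.7, 0.7, 0.2]
gripper_width: 1.0
```

```bash
python3 - <<'E'
from h import *
for i in range(3):
    s=observe();print(s['position'].round(4),s['tcp_rot'].round(4),s['joint_vel'].round(3)); get_image('top')
E
```

```text
[ 0.6313 -0.2809  0.0528] [3.126  0.0075 1.5467] [-0.001 -0.058  0.031 -0.043  0.008  0.007  0.   ]
[ 0.6327 -0.2818  0.0547] [3.1228 0.0088 1.5465] [-0.008 -0.025  0.012 -0.021 -0.003 -0.003 -0.004]
[ 0.6334 -0.2818  0.0555] [3.1212 0.0092 1.5467] [-0.006 -0.011 -0.001 -0.006 -0.005 -0.005 -0.001]
```

>>> {"name": "jog_arm", "arguments": {"commands": [[0.007,-0.007,0,0.02,0.009,0,-1],[0,0,0,0,0,0,-1],[0,0,0.015,0,0,0,-1],[0,0,0,0,0,0,-1],[0,0,0,0,0,0,-1]]}}

```text
time: 5.42
position: [0.6282, -0.2743, 0.0431]
tcp_rot: [3.137, 0.001, 1.548]
force: [0.1, 0.1, 0.9]
gripper_width: 0.997
```

```bash
cat > s.py <<'E'
from h import *
for i in range(2): s=observe(); i or get_image('top')
print(s['time'].__round__(2),s['position'].round(4),s['tcp_rot'].round(4),'w',round(s['gripper_width'],3),s['force'].round(1))
E
python3 s.py
```

```text
5.47 [ 0.628  -0.2741  0.0428] [3.1379e+00 2.0000e-04 1.5480e+00] w 1.0 [-0.8 -0.4 -0.3]
```

>>> {"name": "jog_arm", "arguments": {"commands": [[0,-0.0015,0.01,0.003,0,0,-1],[0,0,0.009,0,0,0,-1],[0,0,0,0,0,0,-1],[0,0,0,0,0,0,1],[0,0,0,0,0,0,1],[0,0,0,0,0,0,1],[0,0,0,0,0,0,1],[0,0,0,0,0,0,1],[0,0,0,0,0,0,1]], "grip_force": 50}}

```text
time: 6.6
position: [0.6266, -0.2743, 0.0228]
tcp_rot: [3.141, 0.001, 1.548]
force: [-0.4, -0.7, -0.9]
gripper_width: -0.005
```

```bash
python3 s.py
```

```text
6.65 [ 0.6266 -0.2743  0.0228] [3.1406e+00 5.0000e-04 1.5479e+00] w 0.0 [-0.4  0.2 -0.3]
```

```bash
python3 - <<'E'
from h import *
a=cam('wrist')['img']; b=cam('top')['img'][170:340,320:540]
b=cv2.resize(b,(621,480)); save('both',cv2.resize(np.hstack([a,b]),(800,305),interpolation=cv2.INTER_AREA))
E
python3 s.py
```

```text
6.8 [ 0.6266 -0.2743  0.0227] [3.1407e+00 5.0000e-04 1.5479e+00] w 0.003 [-0.4  0.2  0.1]
```

View pics/both.png

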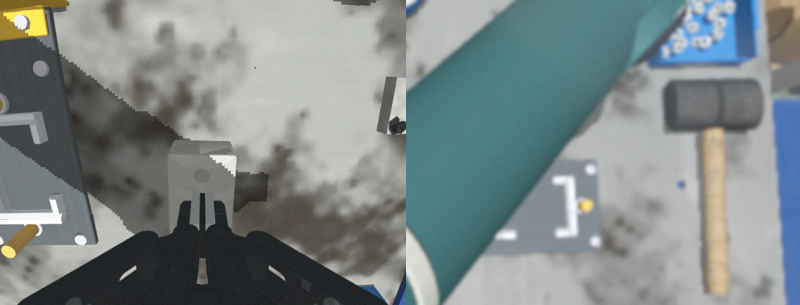

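```bash
python3 - <<'E'
from h import *
g=cam('wrist'); s=observe()
p=np.array(s['position'])
print('T',np.array(g['T_tool_cam']).round(4).tolist())
for dz in(0,-.019): print(proj(g,p+[0,0,dz]))
print('block ctr top',proj(g,[[.6265,-.2745,.035],[.6265,-.3095,.035],[.6265,-.2395,.035]]))
print(s['joint_positions'],s['gripper_width'])
E
```

```text
T [[0.0003, -0.9471, -0.3208, 0.0838], [1.0, 0.0003, 0.0, 0.0007], [0.0, -0.3208, 0.9471, -0.1602], [0.0, 0.0, 0.0, 1.0]]
[[317.10657827 305.32400466]]
[[317.21606188 287.93930573]]
block ctr top [[316.80994792 318.92479301]
 [318.62990013 384.62625936]
 [314.71768512 242.68267657]]
[-0.00323191  0.80230198  0.54311675  1.65137773 -0.52404881  0.83630463
  0.74028951] 0.002052898600395766
```

```bash
python3 - <<'E'
from h import *
im=cam('wrist')['img']; save('tip',cv2.resize(im[200:460,200:440],None,fx=2.3,fy=2.3,interpolation=cv2.INTER_CUBIC))
E
```

```text
(no output)
```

View pics/tip.png

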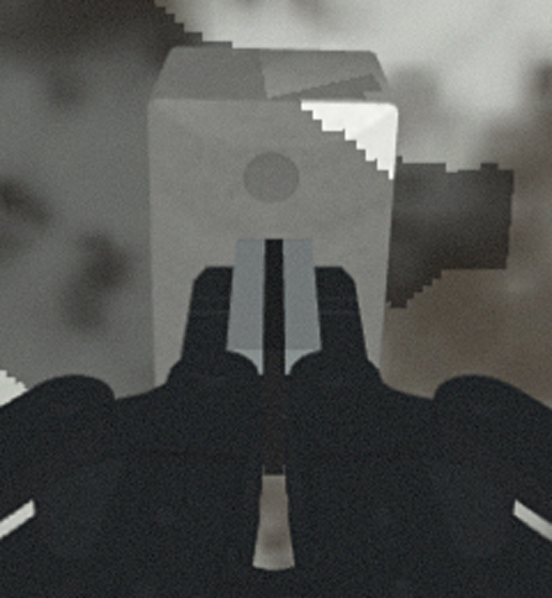

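The gripper shut without catching the block, and the picture shows why. The fingertips appear at about (318,304), near z≈0.044 and above the block's top. If `tip_extent` held from the reported TCP, they would be at z≈0.004. The open-finger view in w3 gives the same result: the real grasp point is about 42 mm behind the reported TCP. The block predictions match at three heights, so the camera pose is right and the finger offset is what's wrong. I'll reopen, go down in small steps while watching force, and grip about 40 mm lower.

>>> {"name": "jog_arm", "arguments": {"commands": [[0,0,-0.005,0,0,0,-1],[0,0,0,0,0,0,-1],[0,0,0,0,0,0,-1],[0,0,0,0,0,0,-1],[0,0,0,0,0,0,-1],[0,0,0,0,0,0,-1]]}}

```text
time: 7.65
position: [0.6266, -0.2743, 0.0281]
tcp_rot: [3.141, 0.001, 1.548]
force: [-0.9, -0.1, -0.6]
gripper_width: 0.998
```

>>> {"name": "jog_arm", "arguments": {"commands": [[0,0,0.01,0,0,0,-1],[0,0,0.01,0,0,0,-1],[0,0,0.01,0,0,0,-1],[0,0,0,0,0,0,-1],[0,0,0,0,0,0,-1]]}}

```text
time: 8.28
position: [0.6259, -0.2741, -0.0052]
tcp_rot: [-3.141, 0.0, 1.548]
force: [-0.3, -0.1, 0.3]
gripper_width: 1.001
```

```bash
python3 s.py; python3 - <<'E'
from h import *
g=cam('wrist'); save('w5',g['img']); print(g['cx'],g['cy'],proj(g,[[.6265,-.2745,.035],[.6265,-.3095,.035],[.6265,-.2395,.035]]))
E
```

```text
8.32 [ 0.6258 -0.274  -0.0052] [-3.1405e+00 -1.0000e-04  1.5478e+00] w 1.003 [0.3 0.7 0.5]
318.6503791956573 245.23735276109701 [[318.54207527 357.60029884]
 [320.52849233 430.74386222]
 [316.17419669 269.61160138]]
```

View pics/w5.png

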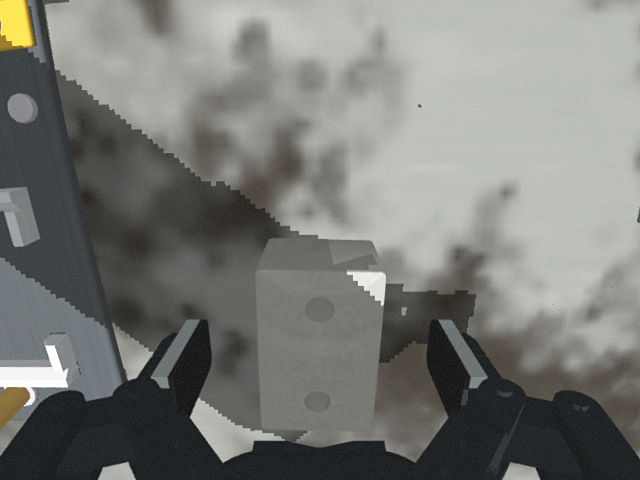

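The picture shows the block's hole midpoint at (318,355), centred between open pads at columns 208 and 430. The reported z is already -0.005 with no contact, which confirms the offset. I'll go 13 mm lower and grip.

>>> {"name": "jog_arm", "arguments": {"commands": [[0,0.0005,0.007,0,0,0,-1],[0,0,0.006,0,0,0,-1],[0,0,0,0,0,0,-1],[0,0,0,0,0,0,1],[0,0,0,0,0,0,1],[0,0,0,0,0,0,1],[0,0,0,0,0,0,1],[0,0,0,0,0,0,1]], "grip_force": 50}}

```text
time: 9.38
position: [0.6265, -0.2742, -0.0181]
tcp_rot: [-3.141, 0.0, 1.548]
force: [0.2, -0.3, -0.2]
gripper_width: 0.523
```

```bash
python3 s.py
```

```text
9.43 [ 0.6264 -0.2742 -0.0181] [-3.1413e+00  1.0000e-04  1.5477e+00] w 0.518 [0.6 0.3 0.6]
```

Gripped: the width is 0.52, about 44 mm. Lift and move over the pocket.

>>> {"name": "jog_arm", "arguments": {"commands": [[0,0,-0.025,0,0,0,1],[0,0,-0.03,0,0,0,1],[0,0,0,0,0,0,1],[0.005,-0.04,0,0,0,-0.022,1],[0.005,-0.04,0,0,0,-0.022,1],[0.003,-0.04,0,0,0,0,1],[0,-0.025,0,0,0,0,1],[0,0,0,0,0,0,1],[0,0,0,0,0,0,1]]}}

```text
time: 10.55
position: [0.4731, -0.2568, 0.0348]
tcp_rot: [-3.133, -0.004, 1.595]
force: [-0.5, 0.2, -7.9]
gripper_width: 0.516
```

```bash
python3 s.py; python3 - <<'E'
from w import *
s=observe(); z=s['position'][2]+.018+.035; R0=s['position']
save('w6',im)
c=proj(g,[[R0[0],R0[1],z]])[0]; print(c,z)
x,y=c.astype(int)
b=cv2.GaussianBlur(im,(3,3),0)
cs=cv2.HoughCircles(cv2.cvtColor(b,cv2.COLOR_BGR2GRAY)[y-90:y+90,x-60:x+60],cv2.HOUGH_GRADIENT,1,40,param1=80,param2=12,minRadius=8,maxRadius=20)
if cs is not None:
    for q in cs[0]: print(q[:2]+[x-60,y-90],q[2],onz(g,[q[:2]+[x-60,y-90]],z).round(4))
p=blobs(cv2.inRange(hsv,(12,90,50),(35,255,255)),(0,0,640,479),60,3000)
for q in p: print(q[0].round(1),q[1],onz(g,[q[0]],.041).round(4))
E
```

```text
10.6 [ 0.4729 -0.2569  0.0347] [-3.132  -0.0045  1.5956] w 0.519 [-1.  -0.4 -7.4]
[315.63192911 378.25713747] 0.08773426627862364
[312.5 425.5] 9.4 [[ 0.4725 -0.2774  0.0877]]
[328.4 193. ] [315 174  29  38 831] [[ 0.4763 -0.2029  0.041 ]]
```

View pics/w6.png

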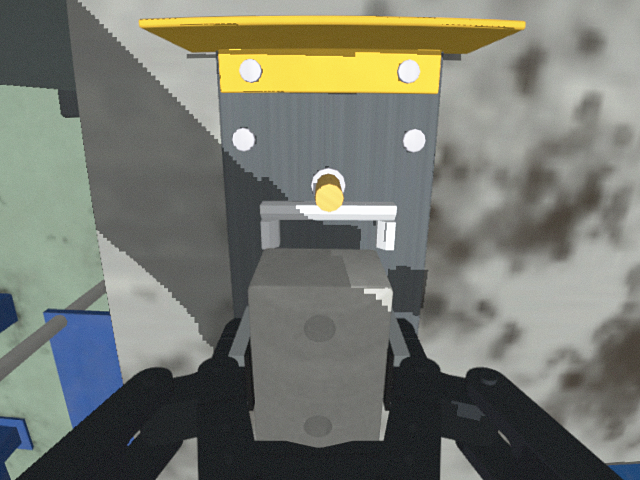

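Block in the fingers: holes at (319,328) and (317.5,425.5), held square. The upper pillar top is at (329,197) and the wall's outer edge is near row 204. I'll refine the offsets from these.

```bash
python3 - <<'E'
from w import *
s=observe(); print(s['position'].round(4),s['tcp_rot'].round(4)); z=s['position'][2]+.053
P=onz(g,[[319,328],[317.5,425.5]],z); print('block',P.round(4),P.mean(0).round(4))
m=cv2.inRange(hsv,(12,60,120),(35,255,255)); k=[c for c in cv2.findContours(m[150:230,300:360],0,1)[0] if cv2.contourArea(c)>100]
b=cv2.boundingRect(k[0]); print('pillar bbox',b[0]+300,b[1]+150,b[2:])
cxp=b[0]+300+b[2]/2; bot=b[1]+150+b[3]; print('pillar top ctr',onz(g,[[cxp,bot-b[2]/2]],.041).round(4))
print('col V at 285', gray[196:226,285].tolist()); print('row 212', gray[212,255:265].tolist(),gray[212,392:402].tolist())
for r in (203,205,207): print(r,onz(g,[[285,r]],.016).round(4))
E
```

```text
[ 0.4734 -0.257   0.0348] [-3.1323 -0.0041  1.596 ]
block [[ 0.4741 -0.2375  0.0878]
 [ 0.4746 -0.2774  0.0878]] [ 0.4743 -0.2574  0.0878]
pillar bbox 314 174 (30, 38)
pillar top ctr [[ 0.4769 -0.2046  0.041 ]]
col V at 285 [120, 74, 70, 64, 81, 124, 137, 134, 142, 146, 163, 163, 160, 158, 160, 164, 161, 152, 139, 142, 144, 141, 134, 115, 70, 68, 71, 68, 69, 73]
row 212 [67, 65, 71, 61, 101, 148, 164, 160, 161, 158] [254, 254, 255, 255, 145, 116, 125, 123, 132, 129]
203 [[ 0.4567 -0.213   0.016 ]]
205 [[ 0.4567 -0.214   0.016 ]]
207 [[ 0.4567 -0.215   0.016 ]]
```

>>> {"name": "jog_arm", "arguments": {"commands": [[-0.0015,0.0033,0,-0.009,-0.004,0.004,1],[0,0,0,0,0,0,1],[0,0,0.013,0,0,0,1],[0,0,0.013,0,0,0,1],[0,0,0,0,0,0,1],[0,0,0,0,0,0,1]]}}

```text
time: 11.45
position: [0.4778, -0.2583, 0.0059]
tcp_rot: [-3.141, 0.0, 1.593]
force: [-0.9, -0.1, -6.7]
gripper_width: 0.524
```

```bash
python3 s.py
```

```text
11.5 [ 0.4777 -0.2581  0.0059] [-3.1409e+00  1.0000e-04  1.5933e+00] w 0.523 [-0.4 -0.3 -7.4]
```

>>> {"name": "jog_arm", "arguments": {"commands": [[0,-0.001,0.006,0,0,0,1],[0,0,0.006,0,0,0,1],[0,0,0.005,0,0,0,1],[0,0,0.001,0,0,0,1],[0,0,0,0,0,0,1]]}}

```text
time: 12.12
position: [0.4771, -0.2584, -0.0121]
tcp_rot: [3.141, -0.0, 1.593]
force: [0.7, -0.5, -6.4]
gripper_width: 0.522
```

```bash
python3 s.py
```

```text
12.18 [ 0.4771 -0.2584 -0.0121] [ 3.1409e+00 -1.0000e-04  1.5933e+00] w 0.521 [-0.6 -0.4 -4.5]
```

Right at the expected floor height, and the hanging weight is starting to come off. One small press, then release.

>>> {"name": "jog_arm", "arguments": {"commands": [[0,0,0.0015,0,0,0,1],[0,0,0.001,0,0,0,1]]}}

```text
time: 12.42
position: [0.4772, -0.2583, -0.0121]
tcp_rot: [3.14, -0.002, 1.593]
force: [-3.2, 3.1, 3.7]
gripper_width: 0.518
```

>>> {"name": "jog_arm", "arguments": {"commands": [[0,0,0,0,0,0,-1],[0,0,0,0,0,0,-1],[0,0,0,0,0,0,-1],[0,0,0,0,0,0,-1]]}}

```text
time: 12.92
position: [0.48, -0.26, -0.0104]
tcp_rot: [3.135, 0.001, 1.593]
force: [0.3, 0.2, 0.8]
gripper_width: 0.999
```

>>> {"name": "jog_arm", "arguments": {"commands": [[0,0,-0.02,0,0,0,-1],[0,0,-0.05,0,0,0,-1],[0,0,-0.05,0,0,0,-1],[0,0,-0.05,0,0,0,-1],[0.03,0,0,0,0,0,-1],[0,0,0,0,0,0,-1],[0,0,0,0,0,0,-1]]}}

```text
time: 13.8
position: [0.4785, -0.2311, 0.172]
tcp_rot: [3.129, 0.002, 1.589]
force: [-0.2, -0.6, -0.0]
gripper_width: 0.998
```

```bash
python3 s.py; python3 - <<'E'
from w import *
a=cv2.resize(im[100:360,200:460],(560,560),interpolation=cv2.INTER_CUBIC); save('w7',a); print(proj(g,[[.4776,-.2588,.041]]))
for P in([.4776,-.2588,.041],): pass
c=proj(g,[[.4776,-.2588,.041]])[0].astype(int)
m=cv2.inRange(hsv,(0,0,170),(180,25,255))
E
```

```text
13.85 [ 0.4785 -0.2309  0.1717] [3.1291e+00 1.3000e-03 1.5893e+00] w 1.002 [ 0.3 -0.5  0.6]
[[313.95805989 260.42573299]]
```

View pics/w7.png

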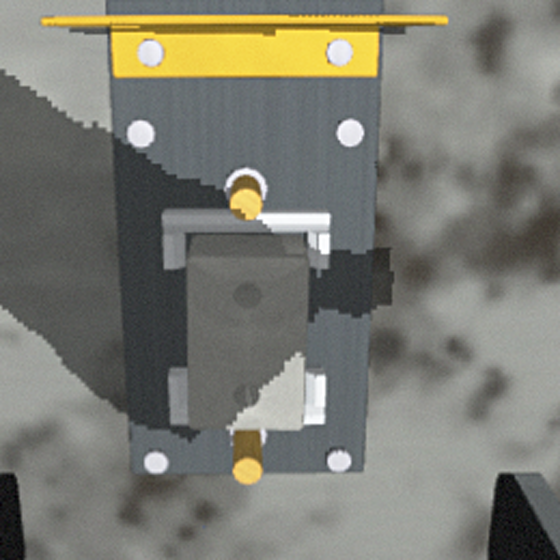

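The block sits centred between the pillars. The hole midpoint (314.7,259.7) is against a predicted (314.0,260.4), the edges are parallel to the walls, and the press met the floor at exactly +6 mm. That makes 11 pictures viewed.

The long strap lies along world x with a yaw of about 6.6°, so the tool must turn to a yaw of about 186.6° for it. I'll go there in front of the post.

>>> {"name": "jog_arm", "arguments": {"commands": [[0,-0.03,0,0.012,0,0,-1],[0.058,0,0,0,0,0,-1],[0.058,0,0,0,0,0,-1],[0.058,0,0,0,0,0,-1],[0.058,0,0,0,0,0,-1],[0.058,0,0,0,0,0,-1],[0.058,0,0,0,0,0,-1],[0.04,0,0,0,0,0,0.2],[0,0,0,0,0,-0.17,0.4],[0,0,0,0,0,-0.18,0.4]]}}

```text
time: 15.15
position: [0.4433, 0.1603, 0.1663]
tcp_rot: [-3.134, 0.008, 1.933]
force: [0.2, -0.1, -0.4]
gripper_width: 0.38
```

>>> {"name": "jog_arm", "arguments": {"commands": [[0,0,0,0,0,-0.18,0.4],[0,0,0,0,0,-0.18,0.4],[0,0,0,0,0,-0.18,0.4],[0,0,0,0,0,-0.18,0.4],[0,0,0,0,0,-0.18,0.4],[0,0,0,0,0,-0.18,0.4],[0,0,0,0,0,-0.1,0.4],[0,0,0,0,0,0,0.4],[0,0,0,0,0,0,0.4]]}}

```text
time: 16.27
position: [0.4444, 0.1533, 0.1623]
tcp_rot: [-3.123, -0.012, 3.139]
force: [-0.6, 0.3, 0.7]
gripper_width: 0.301
```

```bash
python3 s.py; cat > st.py <<'E'
from w import *
s=observe(); print(s['joint_positions'].round(2), s['tcp_rot'].round(4))
m=cv2.inRange(hsv,(15,40,60),(35,255,255))
for c in cv2.findContours(m,0,1)[0]:
    if cv2.contourArea(c)<300: continue
    c=c.reshape(-1,2); r=cv2.minAreaRect((onz(g,c,.003)[:,:2]*1000).astype(np.float32)); print(cv2.boundingRect(c),r)
d=cv2.inRange(gray,0,50); 
for c,q in blobs(d,(0,0,640,300),60,3000): print('dark',c.round(0),q,onz(g,[c],.005).round(3))
save('w8',im)
E
python3 st.py
```

```text
16.32 [0.4444 0.1533 0.1623] [-3.1232 -0.0119  3.1397] w 0.298 [ 0.4 -0.2 -0. ]
[-0.66  0.24  0.28  2.08 -0.07  0.85  1.23] [-3.1234 -0.0118  3.1405]
(0, 232, 27, 98) ((512.6294555664062, -145.88018798828125), (28.314878463745117, 107.35321807861328), 73.85509490966797)
(190, 171, 24, 100) ((448.3233947753906, 48.18592071533203), (17.453903198242188, 89.22309875488281), 88.90487670898438)
(322, 147, 31, 137) ((444.82470703125, 167.9491729736328), (120.37552642822266, 14.462634086608887), 6.628861904144287)
(592, 92, 48, 230) ((440.5260009765625, 420.66546630859375), (207.78602600097656, 18.685653686523438), 0.2586274743080139)
dark [263.  45.] [201  40 133   8 380] [[0.308 0.11  0.005]]
dark [ 14. 246.] [  0 197  30 103 243] [[ 0.471 -0.132  0.005]]
dark [382. 211.] [372 200  23  24 238] [[0.437 0.206 0.005]]
```

The wrist view confirms the long strap at 120 mm, (0.4448,0.1679), yaw 6.6°; the short one measures 89 mm at y 0.048. A loose black bush sits at (0.437,0.206), so I'll keep the jaws only part-open.

>>> {"name": "jog_arm", "arguments": {"commands": [[0,0.0138,0,-0.018,-0.012,-0.118,0.4],[0,0,0.05,0,0,0,0.4],[0,0,0.05,0,0,0,0.4],[0,0,0.01,0,0,0,0.4],[0,0,0,0,0,0,0.4],[0,0,0,0,0,0,0.4]]}}

```text
time: 17.12
position: [0.4479, 0.1697, 0.053]
tcp_rot: [3.138, 0.007, -3.024]
force: [-0.5, -0.8, 0.4]
gripper_width: 0.297
```

```bash
python3 s.py; python3 st.py
```

```text
17.18 [0.4481 0.1698 0.0532] [ 3.1378  0.0073 -3.024 ] w 0.3 [-0.1 -0.3 -0.2]
[-0.61  0.43  0.21  2.14 -0.17  0.57  1.41] [ 3.1377  0.0074 -3.0239]
(93, 161, 35, 148) ((448.20758056640625, 47.634334564208984), (19.464818954467773, 90.57178497314453), 88.9640884399414)
(571, 159, 69, 197) ((430.22991943359375, 350.24853515625), (129.92718505859375, 13.712556838989258), 0.14325113594532013)
(301, 151, 27, 194) ((444.780029296875, 167.91964721679688), (119.91596221923828, 14.286042213439941), 6.651255130767822)
dark [250.  17.] [185   9 120  17 342] [[0.325 0.123 0.005]]
dark [321.  26.] [306  23  29   6  63] [[0.325 0.158 0.005]]
dark [386. 256.] [ 367  236   41   37 1004] [[0.439 0.209 0.005]]
```

>>> {"name": "jog_arm", "arguments": {"commands": [[0.0037,-0.0023,0,0.004,0.007,0,0.4],[0,0,0.02,0,0,0,0.4],[0,0,0.02,0,0,0,0.4],[0,0,0,0,0,0,0.4],[0,0,0,0,0,0,0.4]]}}

```text
time: 17.85
position: [0.4471, 0.1682, 0.0166]
tcp_rot: [3.139, 0.007, -3.024]
force: [0.8, -0.1, -1.0]
gripper_width: 0.297
```

```bash
python3 s.py
```

```text
17.9 [0.447  0.1682 0.0166] [ 3.1391  0.0068 -3.0241] w 0.303 [-0.4 -0.4 -0. ]
```

>>> {"name": "jog_arm", "arguments": {"commands": [[0.0026,-0.001,0,0.003,0.007,0,0.4],[0,0,0,0,0,0,0.4],[0,0,0.01,0,0,0,0.4],[0,0,0.01,0,0,0,0.4],[0,0,0.007,0,0,0,0.4],[0,0,0,0,0,0,0.4],[0,0,0,0,0,0,0.4]]}}

```text
time: 18.77
position: [0.4448, 0.167, -0.0116]
tcp_rot: [-3.141, 0.0, -3.024]
force: [-0.8, 0.8, -0.5]
gripper_width: 0.3
```

```bash
python3 s.py
```

```text
18.82 [ 0.4448  0.167  -0.0115] [-3.1413e+00  3.0000e-04 -3.0240e+00] w 0.3 [-0.5 -0.1  0.7]
```

>>> {"name": "jog_arm", "arguments": {"commands": [[0,0,0.003,0,0,0,0.4],[0,0,0.003,0,0,0,0.4],[0,0,0,0,0,0,0.4],[0,0,0,0,0,0,1],[0,0,0,0,0,0,1],[0,0,0,0,0,0,1],[0,0,0,0,0,0,1]], "grip_force": 50}}

```text
time: 19.7
position: [0.446, 0.1673, -0.0167]
tcp_rot: [3.141, 0.003, -3.024]
force: [-0.1, -0.3, 2.2]
gripper_width: 0.141
```

```bash
python3 s.py
```

```text
19.75 [ 0.446   0.1674 -0.0166] [ 3.1409e+00  2.9000e-03 -3.0242e+00] w 0.142 [-0.6 -0.5  1.6]
```

Gripped: width 0.14, about 12 mm. Lift and check that the strap comes with it and stays level.

>>> {"name": "jog_arm", "arguments": {"commands": [[0,0,-0.015,0,0,0,1],[0,0,-0.03,0,0,0,1],[0,0,-0.04,0,0,0,1],[0,0,-0.04,0,0,0,1],[0,0,-0.02,0,0,0,1],[0,0,0,0,0,0,1],[0,0,0,0,0,0,1]]}}

```text
time: 20.62
position: [0.4446, 0.1669, 0.1359]
tcp_rot: [3.14, 0.003, -3.025]
force: [-0.4, 0.4, -0.8]
gripper_width: 0.139
```

```bash
python3 s.py; cat > st2.py <<'E'
from w import *
s=observe(); zt=s['position'][2]+.0167+.003
m=cv2.inRange(hsv,(12,40,40),(38,255,255))
for c in cv2.findContours(m,0,1)[0]:
    if cv2.contourArea(c)<250: continue
    c=c.reshape(-1,2); r=cv2.minAreaRect((onz(g,c,zt)[:,:2]*1000).astype(np.float32)); print(cv2.boundingRect(c),np.round(r[0],1),np.round(r[1],1),round(r[2],1))
t=np.array(s['position']); y=s['tcp_rot'][2]; u=np.array([np.cos(y),np.sin(y),0])
print('expected ends',proj(g,[t+u*.06+[0,0,zt-t[2]],t-u*.06+[0,0,zt-t[2]]]).round(1))
save('w9',im)
E
python3 st2.py
```

```text
20.68 [0.4447 0.1669 0.1358] [ 3.1401e+00  2.9000e-03 -3.0246e+00] w 0.145 [ 0.1  0.1 -0.1]
(300, 176, 38, 258) [444.  167.9] [120.6  14.6] 6.5
(156, 154, 24, 112) [403.9 105.3] [ 8.5 43.5] 88.8
(558, 96, 82, 249) [392.  276.3] [  8.7 103.4] 90.0
expected ends [[315.7 178.2]
 [316.3 433.3]]
```

The strap is level in the fingers, measuring 120.6 x 14.6 mm at the expected height and in line with the tool. Turn to yaw 1.592 and carry it across, high.

>>> {"name": "jog_arm", "arguments": {"commands": [[0,0,0,0,0,0.17,1],[0,0,0,0,0,0.18,1],[0,0,0,0,0,0.18,1],[0,0,0,0,0,0.18,1],[0,0,0,0,0,0.18,1],[0,0,0,0,0,0.18,1],[0,0,0,0,0,0.18,1],[0,0,0,0,0,0.18,1],[0,0,0,0,0,0.15,1],[0,0,0,0,0,0,1]]}}

```text
time: 21.98
position: [0.4383, 0.1624, 0.1248]
tcp_rot: [-3.125, 0.013, 1.626]
force: [0.7, -0.2, 0.2]
gripper_width: 0.145
```

>>> {"name": "jog_arm", "arguments": {"commands": [[-0.03,0.003,0,0,0,0,1],[-0.05,0.005,0,0,0,0,1],[-0.05,0.005,0,0,0,0,1],[-0.05,0.005,0,0,0,0,1],[-0.05,0.005,0,0,0,0,1],[-0.05,0.004,0,0,0,0,1],[-0.04,0,0,0,0,0,1],[-0.03,0,0,0,0,0,1],[0,0,0,0,0,0,1],[0,0,0,0,0,0,1]]}}

```text
time: 23.22
position: [0.4887, -0.1949, 0.1238]
tcp_rot: [-3.115, 0.015, 1.662]
force: [-0.1, 0.3, -1.1]
gripper_width: 0.139
```

```bash
python3 s.py
```

```text
23.27 [ 0.4887 -0.1949  0.1239] [-3.1156  0.015   1.6617] w 0.144 [-0.  -1.1 -1.6]
```

>>> {"name": "jog_arm", "arguments": {"commands": [[0,0,0,-0.026,0.015,0.07,1],[0,0,0,0,0,0,1],[-0.03,-0.007,0,0,0,0,1],[-0.03,-0.006,0,0,0,0,1],[0,0,0,0,0,0,1],[0,0,0,0,0,0,1]]}}

```text
time: 24.02
position: [0.4778, -0.2507, 0.1236]
tcp_rot: [3.139, -0.003, 1.596]
force: [0.2, 0.7, -1.1]
gripper_width: 0.141
```

```bash
python3 s.py; python3 st2.py
```

```text
24.07 [ 0.4778 -0.2509  0.1237] [ 3.1387e+00 -3.1000e-03  1.5963e+00] w 0.145 [ 0.3 -0.6 -0.7]
(526, 273, 109, 73) [ 590.5 -241.5] [24.5 52.8] 69.0
(300, 164, 38, 270) [ 478.4 -246. ] [ 14.5 124.3] 1.3
(201, 67, 234, 44) [ 475.7 -158.1] [79.6 14. ] 1.2
expected ends [[316.8 183.1]
 [317.2 437.3]]
```

>>> {"name": "jog_arm", "arguments": {"commands": [[-0.0085,-0.0014,0,0.003,-0.003,0.004,1],[0,0,0,0,0,0,1],[0,0,0.02,0,0,0,1],[0,0,0.02,0,0,0,1],[0,0,0.01,0,0,0,1],[0,0,0,0,0,0,1],[0,0,0,0,0,0,1]]}}

```text
time: 25.0
position: [0.4765, -0.2574, 0.0691]
tcp_rot: [-3.139, -0.001, 1.596]
force: [-0.4, 0.0, -0.4]
gripper_width: 0.142
```

```bash
python3 s.py; python3 st2.py
```

```text
25.05 [ 0.4766 -0.2574  0.0692] [-3.1394e+00 -1.4000e-03  1.5956e+00] w 0.145 [ 0.   0.2 -0.1]
(568, 298, 72, 69) [ 607.6 -257.5] [27.2 45.4] 72.8
(499, 193, 37, 30) [ 551.3 -203.3] [11.7 10.2] 75.0
(300, 164, 38, 270) [ 477.3 -252.3] [ 14.5 124.2] 1.3
(166, 34, 311, 63) [ 475.6 -157. ] [104.2  19.4] 1.2
expected ends [[316.9 183.7]
 [317.2 437.8]]
```

The strap's near end moved in the hand frame from row 176 to row 164 since lifting. It may have tilted or slid, so I'll use the last picture to look.

View pics/w9.png

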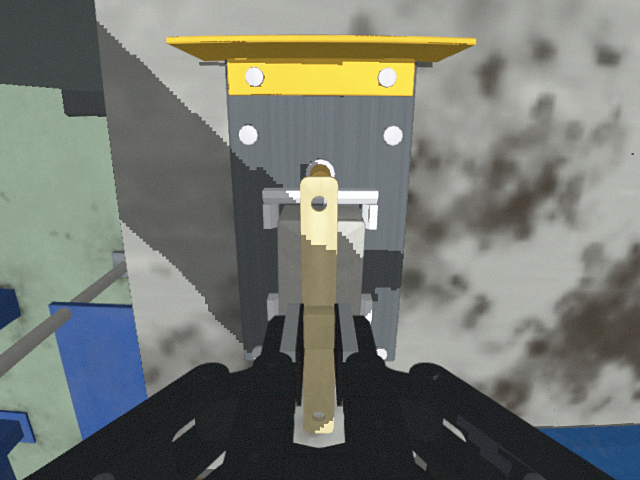

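The strap is unmoved: its end is at row 176 with holes at (319,203) and (319,417). The extra rows were the brass pillar at (320,170) showing behind it. It is in line with the fixture, so I'll do the final lowering in gentle steps.

>>> {"name": "jog_arm", "arguments": {"commands": [[-0.002,0,0,-0.002,-0.001,0.003,1],[0,0,0,0,0,0,1],[0,0,0.012,0,0,0,1],[0,0,0.012,0,0,0,1],[0,0,0,0,0,0,1],[0,0,0,0,0,0,1],[0,0,0,0,0,0,1]]}}

```text
time: 25.98
position: [0.4773, -0.2596, 0.0442]
tcp_rot: [3.14, 0.0, 1.593]
force: [-0.6, -0.5, -0.5]
gripper_width: 0.144
```

```bash
python3 s.py
```

```text
26.02 [ 0.4773 -0.2596  0.0443] [3.1399e+00 1.0000e-04 1.5926e+00] w 0.143 [-0.4  0.1 -0.6]
```

>>> {"name": "jog_arm", "arguments": {"commands": [[0.0005,-0.0006,0.0045,0,0,0,1],[0,0,0.0045,0,0,0,1],[0,0,0,0,0,0,1],[0,0,0,0,0,0,1],[0,0,0,0,0,0,1],[0,0,0,0,0,0,1]]}}

```text
time: 26.78
position: [0.477, -0.2591, 0.0351]
tcp_rot: [3.139, 0.0, 1.593]
force: [0.4, 0.4, -0.8]
gripper_width: 0.143
```

```bash
python3 s.py; python3 - <<'E'
from w import *
s=observe(); zt=s['position'][2]+.0197
m=cv2.inRange(hsv,(12,40,40),(38,255,255)); m[:,:290]=0; m[:,350:]=0; m[:150]=0
r=np.where((m[176:300]>0).sum(1)>20)[0]
for row in (200,230,260,290):
    x=np.where(m[row])[0]; print(row,x.min(),x.max(),onz(g,[[(x.min()+x.max())/2,row]],zt).round(4))
e=np.where(m[:,319])[0]; print('ends',e.min(),e.max(),onz(g,[[319,e.min()],[319,e.max()]],zt).round(4))
print('holes mid',onz(g,[[319,203],[319,417]],zt).mean(0).round(4))
E
```

```text
26.82 [ 0.477  -0.2592  0.0351] [3.1390e+00 4.0000e-04 1.5927e+00] w 0.139 [ 0.   0.4 -0.6]
200 300 337 [[ 0.4765 -0.2053  0.0548]]
230 300 337 [[ 0.4767 -0.2169  0.0548]]
260 301 336 [[ 0.477  -0.2291  0.0548]]
290 302 335 [[ 0.4773 -0.242   0.0548]]
ends 168 432 [[ 0.4764 -0.1935  0.0548]
 [ 0.4792 -0.3159  0.0548]]
holes mid [ 0.4778 -0.2566  0.0548]
```

All well inside tolerance: the underside is about 10.8 mm above the block, within about 2 mm of centre, yaw off by less than 0.01 rad, and the arm is steady. Handing in.

```bash
python3 -c "
from station import job_done
print(job_done())"
```

```text
the job is handed in; nothing more can be done
None
```

I seated the smaller jig block in the pocket and released it. I then carried the long strap over the guard and handed in with it held level above the block. The hand-in gives no verdict, so success rests on my own checks below. It took about 27 s of the 69 s, and I viewed all 12 pictures.

**Last checks**
- **Block:** it went down to the pocket floor at the expected 6 mm above the worktop, and a light press met resistance there. Afterwards its holes were within about 0.5 mm of the pocket centre I had estimated, and it sat square to the walls.
- **Strap:** the underside is about 10.8 mm above the block. It is centred within about 2 mm, in line with the pillars to under 0.01 rad, level, and nothing pressed on it at the end.

**What disagreed or failed**
- **First grasp missed:** the real finger grasp point is about 40 mm behind the reported tool point, so the gripper closed above the block without touching it. I worked the offset out from the wrist camera and used it from then on.
- **Strap centre:** two estimates along the pocket's y axis differed by about 2 mm, which is inside the 7 mm limit.
- **Strap end:** one automatic measurement suggested the strap had slipped. A picture showed it was a pillar visible behind the strap.
- **Grip width on the strap:** it read about 12 mm for a 14 mm boss, and the strap still held steady.
- **Other objects:** I kept clear of them and felt no contact, but I did not measure their positions again at the end.

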